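Present a sheet blank over the end of its ledge

ROBOT

A 6-joint arm with a two-finger parallel gripper is mounted at the origin on a cart in front of the work surface, level with it; the furniture and walls round the work are solid. World frame = base frame: x ahead of the robot, y to its left, z up, the work surface at z = 0. Lengths are in m, angles in degrees, forces in N, time in s.
With the tool pointing down it reaches from about 0.35 to 0.975 m from the base axis. Payload 7.1 kg.
Tool frame: the origin (TCP) lies at the very end of the fingers, on their centre line; the grasp point (between the pads) lies 19 mm behind it; x points along the fingers, y is the direction in which the jaws open and shut, and the axes are right-handed (so a half turn about x gives the same grasp; the last joint's range is limited). The gripper opens to 88 mm and grips with 3 to 60 N. Pads are 20 mm wide; open, the fingers measure 115 mm over their backs; the gripper's body (75 mm by 178 mm) begins 61 mm behind the grasp point.
Start: joints at [73.224, 24.242, 93.386, -0, 62.372, -1.089], TCP at [0.169, 0.602, 0.189] pointing down, gripper open.
Joint ranges: [-172.04, 172.04], [-51.8, 120.97], [4.93, 147.93], [-75.15, 255.16], [6.16, 154.13], [-145.62, 145.62]. Speed limits (degrees/s): [136.94, 136.94, 172.46, 180, 180, 180].

INTERFACE

Orientations are given as a 3x3 rotation matrix whose columns are the frame's x, y, z axes.
In Python, from plant import arm, viewer gives the robot as it stands. The module is installed in compiled form; this text tells all that it offers.
- The arm moves only by the tool play_rows, never from a script. Its argument "targets" is a list of rows, each a list of 5 numbers: the opening, from -1 (shut) to 1 (fully open), so that 0 is half open, then the shift along the world's x, y, z in m, then the turn about the world's z in rad. A call has 1 to 12 rows; each row shifts and turns the commanded pose from where the row before left it; what a row does not reach is not made up. A row lasts 1/12 s, in which the tool goes at most 41.7 mm and 7.16 degrees, less where a joint would pass 70% of its speed; a pose out of reach is approached as far as the arm can. A call is refused whole if a number of a shift passes 0.0417 or a number of a turn 0.125, either way. A call with a gripper value outside its range is refused whole. The fingers move at their own pace and stop on an object; "force" is the grip in N (left out, the last holds). Time passes only in rows, so rows that do not move let the fingers close. It gives the time, the measured TCP pose, the force and the opening at its end, in the units of the state.
- arm.observe(): the state, without advancing time (a new reading comes with each control period).
- viewer.snapshot(name): name is "side" or "top" or "wrist"; returns a dict with "pixels" (384x512x3 uint8, red, green, blue), "depth" (384x512 float32, m along the optical axis (not along the pixel's ray), 0 where there is no reading), "camera_matrix" (3x3 intrinsics, pixels), "position" and "attitude" of the camera in the world; the wrist camera has in their place "mount" (4x4, takes a point from camera to tool coordinates, whose origin is the TCP and whose axes are the tool frame's). Camera axes: x right, y down, z forward; pixel columns grow to the right and rows downward; lengths in m; the calibration is good to about 2 mm. A picture is of the moment at which its call begins: read the wrist's pose just before it.
- arm.finish_job(): hands the job in, once; it reports no verdict.
The state is a dict: "time": time; "qpos": joint angles; "qd": joint speeds; "joint_torque": joint torques, N m; "position": TCP position; "ee_rot": TCP orientation; "ft_force": force on the tool from outside, world axes, zero at the start; "torque": the same for the moment, N m; "width": opening from 0.0 (shut) to 1.0 (fully open).
Only numpy, scipy, OpenCV 4.12 (cv2) and the standard library are available. Lean on these libraries where they do the work, as an engineer would, in place of code of your own. Each camera call takes 0.05 s, during which the arm holds its last target. There are 200 camera calls.

TASK

The steel sheet blank lies too flat on the raised ledge to be picked up. Push it with the fingertips, without picking it up, until it lies flush along the ledge's bright metal back rail and sticks out over the left-hand end of the ledge, with that end of the ledge under the blank's orange band. Leave the blank resting flat on the ledge, and do not disturb the small weight, the mortar prism or the sample tin.

Things in the scene. Friction and masses are not known exactly. Their poses are not given: they have to be found in the camera images.
- ledge: Raised blue-painted ledge on grey feet, fixed to the worktop. Origin on the worktop; z up, +y along the ledge to its open end at the robot's left, +x away from the robot. Flat deck 60 mm above the worktop, x -60 to 60, y -170 to 150 mm. A bright metal rail along its whole back, x 60 to 72 mm, stands 12 mm above the deck. Front and both ends have no lip.
- ledge_end (a point): Middle of the deck's open left-hand end edge, at ledge (0, 150, 60) mm; axes as the ledge.
- rail_face (a point): Point at the foot of the rail's front face, at ledge (60, 0, 60) mm; the face is the plane through it across ledge x; axes as the ledge.
- blank: Loose steel sheet blank, 84 (x) by 120 (y) by 6 mm thick, about 0.3 kg. Origin at the centre of its underside; +y to its leading end (towards the ledge's open end), +x to the rail. It starts flat on the deck, 5 to 25 mm off the rail, a little askew, not overhanging; it slides when pushed. An orange band 16 mm wide crosses it, 24 to 40 mm from the leading end.
- band (a point): Middle of the orange band on the blank's upper face: blank (0, 28, 6) mm.
- back_lead (a point): The blank's corner next to the rail at the leading end: blank (42, 60, 3) mm.
- back_trail (a point): The blank's corner next to the rail at the trailing end: blank (42, -60, 3) mm.
- deck_weight: Small loose metal weight with a knob, 27 mm across, 43 mm tall, standing on the front right part of the deck behind the blank's trailing end; origin at the centre of its underside. Bystander.
- prism: Loose grey mortar half-prism, 40 x 65 x 40 mm, on the worktop behind the rail; origin at the centre of its underside. Bystander.
- tin: Loose round white metal sample tin with a lid, 68 mm across, 40 mm tall, on the worktop behind the rail; origin at the centre of its underside. Bystander.
There are look-alikes about, which are no part of the job. Of the things shaped like the blank, the steel one is meant.

How it is judged (in metres and radians):
At the end, for the whole second after the job is handed in: The blank lies flat and still on the deck, both its back corners within 5 mm of the rail's face, and the end edge of the deck lies under the orange band (within 9 mm of the band's middle line) (y of band in the frame of ledge_end between -0.009 and 0.009 m and x of each of back_lead, back_trail in the frame of rail_face above -0.005 m and z of blank in the frame of ledge between 0.057 and 0.063 m and angle between blank's own z axis and vertical below 0.04 rad and linear speed of blank below 0.01 m/s); the robot touches nothing.
It fails at once if the blank is picked up or tipped (10 mm above the deck, or tilted over 0.17 rad) (z of blank in the frame of ledge above 0.07 m or angle between blank's own z axis and vertical above 0.17 rad).
It fails at once if the blank falls from the ledge (height (world z) of blank below 0.04 m).
It fails at once if the small weight is moved more than 15 mm or tipped (distance of deck_weight from where it was at the start of the episode above 0.015 m or angle between deck_weight's own z axis and vertical above 0.25 rad).
It fails at once if the mortar half-prism is moved more than 15 mm or tipped (distance of prism from where it was at the start of the episode above 0.015 m or angle between prism's own z axis and vertical above 0.25 rad).
It fails at once if the sample tin is moved more than 15 mm or tipped (distance of tin from where it was at the start of the episode above 0.015 m or angle between tin's own z axis and vertical above 0.25 rad).
It also fails if it takes over 42 s, if anything falls off the work surface, if the arm or the gripper's body presses on something with over 40 N, if the wrist force passes 120 N, or if a joint passes its speed limit or range.

## Working session

There is one attempt and no reset: what is moved stays moved. The work goes in short steps, Python scripts to look and compute and a tool call to move; the robot and the scene stay as the last step left them, time stands still between calls to the robot, and variables do not carry over. Pictures are saved under pics/ and viewed, about 8 in all and at most 12, crops included, and the job is handed in when it is done.

Besides the shell and the picture viewer there is one more tool, called after ">>>" as a command line: name --pt "numbers of a row" for each row, then --argument value for the rest. play_rows: Moves the arm, as the interface text tells. Its arguments: {"type":"object","properties":{"targets":{"type":"array","items":{"type":"array","items":{"type":"number"}}},"force":{"type":"number"}},"required":["targets"]}

```bash
mkdir -p pics; cat > h.py <<'E'
import numpy as np, cv2
from plant import arm, viewer
def snap(n):
    s=viewer.snapshot(n); s['n']=n; return s
def world(s):
    K=np.array(s['camera_matrix']);d=s['depth'];v,u=np.mgrid[:d.shape[0],:d.shape[1]]
    P=np.stack([(u-K[0,2])/K[0,0]*d,(v-K[1,2])/K[1,1]*d,d],-1)
    A=np.array(s['attitude']);
    W=P@A.T+np.array(s['position']); W[d==0]=np.nan; return W
def save(s,f,box=None,k=1):
    im=s['pixels'][:,:,::-1]
    if box: im=im[box[1]:box[3],box[0]:box[2]]
    cv2.imwrite('pics/'+f,cv2.resize(im,None,fx=k,fy=k,interpolation=cv2.INTER_CUBIC))
E
python3 - <<'E'
from h import *
o=arm.observe();print(o['time'],o['position'],o['ee_rot'],o['width'])
a=snap('top');b=snap('side')
np.savez('a.npz',W=world(a),p=a['pixels']);np.savez('b.npz',W=world(b),p=b['pixels'])
print(a['position'],a['attitude'],b['position'])
save(a,'top.png',k=1.5);save(b,'side.png',k=1.5)
E
```

```text
0.0 [0.16878979 0.60116315 0.18819846] [[-4.48620673e-04  2.70406570e-01  9.62746117e-01]
 [-1.42875181e-03  9.62745058e-01 -2.70406938e-01]
 [-9.99998879e-01 -1.49683540e-03 -4.55634594e-05]] 0.9961470823631275
[ 0.40851774 -0.08929738  0.98107688] [[ 0.02906987 -0.98047367  0.19448991]
 [-0.99949105 -0.03106904 -0.00723588]
 [ 0.0131372  -0.19418058 -0.98087783]] [ 0.28217559 -0.80274351  0.53974167]
```

View pics/top.png

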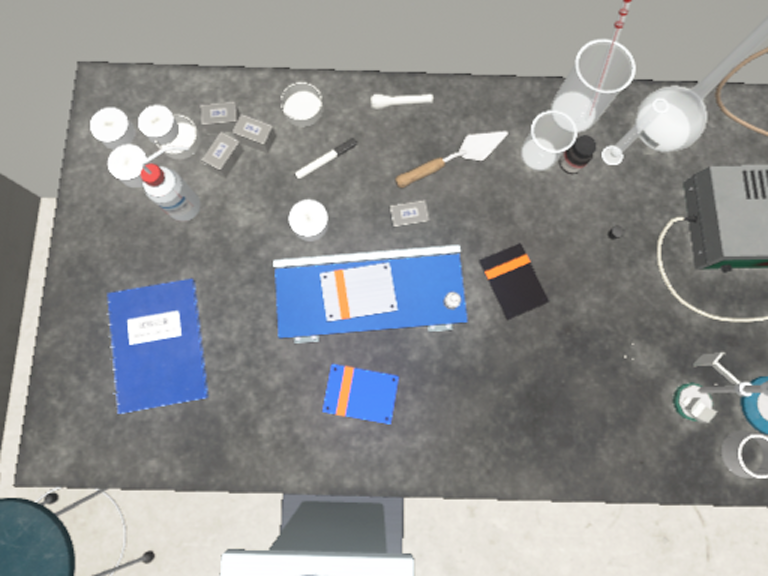

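View pics/side.png

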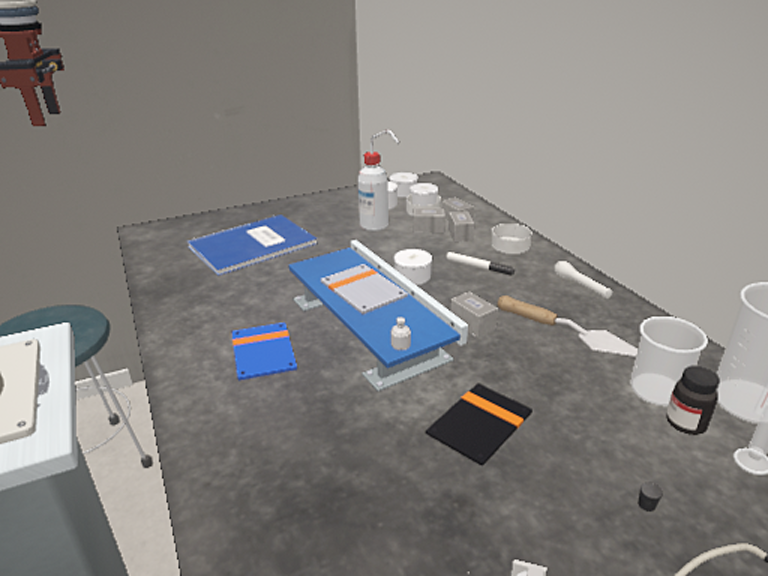

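The steel blank is the grey one on the blue deck, at top-view pixels (360,292). The blue one at (362,394) and the black one at (514,281) lie on the worktop, so they are look-alikes. Next I measure the ledge and blank, with one crop to confirm.

```bash
cat > m.py <<'E'
from h import *
def rect(mask,W,zr):
    m=mask&(W[...,2]>zr[0])&(W[...,2]<zr[1]); 
    n,l,st,_=cv2.connectedComponentsWithStats(m.astype(np.uint8)); 
    i=1+np.argmax(st[1:,4]); return W[l==i]
def measure(s,W):
    p=s.astype(int);R,G,B=p[...,0],p[...,1],p[...,2]
    reg=np.zeros(R.shape,bool);reg[155:235,175:320]=1
    blue=reg&(B>R+60); rail=reg&(W[...,2]>.066)&(W[...,2]<.085)&(abs(R-B)<40)&(R>150)
    out={}
    P=rect(blue,W,(.045,.07)); out['deck']=P
    ys,xs=np.where(rail); out['rail']=W[rail]
    gray=reg&(abs(R-B)<45)&(R>120)&(W[...,2]<.072)&(W[...,2]>.055)
    og=reg&(R>180)&(B<110)&(W[...,2]>.055)
    out['orange']=W[og]; out['blank']=rect(gray|og,W,(.055,.0705))
    return out
E
python3 - <<'E'
from m import *
a=np.load('a.npz');W=a['W'];o=measure(a['p'],W)
for k,P in o.items():
    r=cv2.minAreaRect(P[:,:2].astype(np.float32)*1000)
    print(k,len(P),P.mean(0).round(4),np.median(P[:,2]).round(4),r, cv2.boxPoints(r).round(0).tolist())
    print('  line',cv2.fitLine(P[:,:2].astype(np.float32),2,0,.01,.01).ravel().round(4))
# weight
m=(W[...,2]>.078)&(W[...,2]<.12);m[:155]=0;m[235:]=0;m[:,:175]=0;m[:,320:]=0
print('weight',m.sum(),W[m].mean(0),W[m].min(0),W[m].max(0))
im=cv2.resize(a['p'][150:240,170:325,::-1],None,fx=5,fy=5,interpolation=cv2.INTER_CUBIC);cv2.imwrite('pics/crop.png',im)
E
```

```text
deck 4091 [ 0.5765 -0.0772  0.0608] 0.0607 ((579.6610717773438, -74.26693725585938), (121.15634155273438, 319.3490905761719), 6.7596540451049805) [[501.0, 77.0], [538.0, -240.0], [659.0, -226.0], [621.0, 91.0]]
  line [ 0.1275 -0.9918  0.5765 -0.0772]
rail 1425 [ 0.6089 -0.0623  0.0697] 0.0687 ((596.7117919921875, -72.53366088867188), (110.64868927001953, 318.48126220703125), 6.813538551330566) [[523.0, 79.0], [561.0, -237.0], [671.0, -224.0], [633.0, 92.0]]
  line [ 0.1638 -0.9865  0.6089 -0.0623]
orange 144 [ 0.5784 -0.0274  0.0669] 0.067 ((579.6497192382812, -27.084636688232422), (81.32308197021484, 11.593083381652832), 11.09791374206543) [[539.0, -29.0], [541.0, -41.0], [621.0, -25.0], [618.0, -14.0]]
  line [ 0.9818  0.1897  0.5784 -0.0274]
blank 1449 [ 0.5837 -0.0555  0.0665] 0.0665 ((585.5107421875, -54.51068878173828), (87.41666412353516, 121.1585693359375), 10.879881858825684) [[531.0, -3.0], [554.0, -122.0], [640.0, -106.0], [617.0, 13.0]]
  line [ 0.1887 -0.982   0.5837 -0.0555]
weight 93 [ 0.57010329 -0.21039383  0.08957274] [ 0.5583497  -0.22382975  0.08047558] [ 0.58352993 -0.19861517  0.10658387]
```

View pics/crop.png

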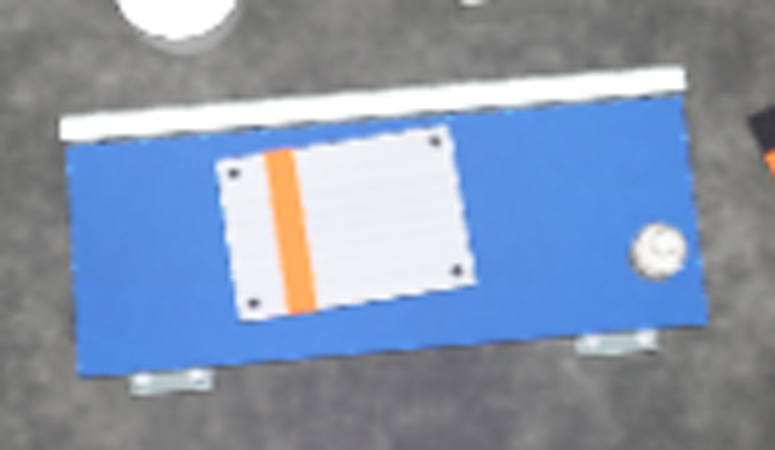

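The crop confirms it: the steel blank with its orange band is at crop pixels (345,222), and the weight is at (658,250). The measured sizes match the given ones: deck 121x319 mm and blank 87x121 mm.

- **Ledge:** it is turned 6.76°.
- **Blank:** its centre is at ledge (8, 9) mm, askew by about 4° with the leading end away from the rail.
- **Travel needed:** about 10 mm towards the rail and 113 mm along +y.

I start by moving over the front edge with the jaws along the ledge.

>>> play_rows --pt "0.6 0.0176 -0.0332 0 0.0196" --pt "0.6 0.0176 -0.0332 0 0.0196" --pt "0.6 0.0176 -0.0332 0 0.0196" --pt "0.6 0.0176 -0.0332 0 0.0196" --pt "0.6 0.0176 -0.0332 0 0.0196" --pt "0.6 0.0176 -0.0332 0 0.0196" --pt "0.6 0.0176 -0.0332 0 0.0196" --pt "0.6 0.0176 -0.0332 0 0.0196" --pt "0.6 0.0176 -0.0332 0 0.0196" --pt "0.6 0.0176 -0.0332 0 0.0196"

```text
time: 0.93
position: [0.3452, 0.2679, 0.1889]
ee_rot: [[-0.0, 0.076, 0.997], [-0.0, 0.997, -0.076], [-1.0, -0.0, -0.0]]
ft_force: [0.3, 0.2, 0.0]
width: 0.802
```

>>> play_rows --pt "0.6 0.0174 -0.0332 0 0.0196" --pt "0.6 0.0174 -0.0332 0 0.0196" --pt "0.6 0.0174 -0.0332 0 0.0196" --pt "0.6 0.0174 -0.0332 0 0.0196" --pt "0.6 0.0174 -0.0332 0 0.0196" --pt "0.6 0.0174 -0.0332 0 0.0196" --pt "0.6 0.0174 -0.0332 0 0.0196" --pt "0.6 0.0174 -0.0332 0 0.0196" --pt "0.6 0.0174 -0.0332 0 0.0196" --pt "0.6 0.0174 -0.0332 0 0.0196" --pt "0.6 0 0 0 0" --pt "0.6 0 0 0 0"

```text
time: 1.93
position: [0.5191, -0.0638, 0.1885]
ee_rot: [[-0.001, -0.115, 0.993], [0.0, 0.993, 0.115], [-1.0, 0.0, -0.001]]
ft_force: [-0.3, -0.2, -0.2]
width: 0.798
```

```bash
cat > w.py <<'E'
from h import *
def wsnap():
    o=arm.observe(); s=snap('wrist'); M=np.array(s['mount']); R=np.array(o['ee_rot'])
    s['attitude']=R@M[:3,:3]; s['position']=R@M[:3,3]+np.array(o['position']); return s
E
python3 - <<'E'
from w import *
s=wsnap();W=world(s);np.savez('w.npz',W=W,p=s['pixels'])
save(s,'w1.png',k=1.4)
E
```

```text
(no output)
```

View pics/w1.png

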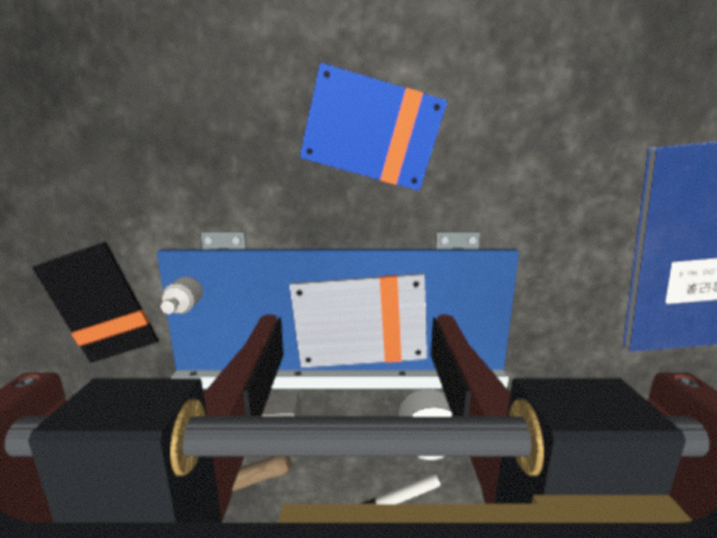

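The wrist view shows the blank at (360,320) between the fingers, with the far edge (rail) at row 378. The ledge is square in the picture and the blank slightly askew. I check these numbers against the top camera.

```bash
cat > wm.py <<'E'
from w import *
def wm(s,W):
    p=s.astype(int);R,G,B=p[...,0],p[...,1],p[...,2];Z=W[...,2]
    band=(Z>.052)&(Z<.0705)
    def big(m):
        n,l,st,_=cv2.connectedComponentsWithStats(m.astype(np.uint8));return l==1+np.argmax(st[1:,4])
    x,y=W[...,0]-.5797,W[...,1]+.0743
    og=big(band&(R>B+70)&(G>70)); gr=band&(abs(R-B)<45)&(R>100)
    sh=cv2.morphologyEx((og|gr).astype(np.uint8),cv2.MORPH_CLOSE,np.ones((3,3)))>0
    bl=big(sh); dk=band&(B>R+40)
    for n,m in dict(deck=big(dk|bl),blank=bl,orange=og).items():
        P=W[m];r=cv2.minAreaRect(P[:,:2].astype(np.float32)*1000)
        print(n,m.sum(),np.median(P[:,2]).round(4),np.round(r[0],1),np.round(r[1],1),round(r[2],2),cv2.boxPoints(r).round(0).tolist())
E
python3 - <<'E'
from wm import *
a=np.load('w.npz');wm(a['p'],a['W'])
E
```

```text
deck 19106 nan [584.5 -74.2] [124. 318.] 7.37 [[503.0, 76.0], [543.0, -240.0], [666.0, -224.0], [626.0, 91.0]]
blank 6231 nan [623.2 -34. ] [ 91.6 168. ] 43.17 [[532.0, -4.0], [647.0, -127.0], [714.0, -64.0], [599.0, 59.0]]
orange 775 0.0658 [581.1 -25.8] [88.4 16.3] 11.04 [[536.0, -26.0], [539.0, -42.0], [626.0, -25.0], [623.0, -9.0]]
```

>>> play_rows --pt "0.6 0 0 -0.03 0" --pt "0.6 0 0 -0.03 0" --pt "0.6 0 0 -0.03 0" --pt "0.6 0 0 -0.02 0" --pt "0.6 0 0 -0.01 0" --pt "0.6 0 0 -0.005 0" --pt "0.6 0 0 0 0" --pt "0.6 0 0 0 0"

```text
time: 2.65
position: [0.5195, -0.0619, 0.0648]
ee_rot: [[0.001, -0.119, 0.993], [-0.0, 0.993, 0.119], [-1.0, -0.0, 0.001]]
ft_force: [0.1, -0.7, 0.6]
width: 0.801
```

>>> play_rows --pt "0.6 0 0 -0.0015 0" --pt "0.6 0.003 0.00036 0 0" --pt "0.6 0.003 0.00036 0 0" --pt "0.6 0.003 0.00036 0 0" --pt "0.6 0.003 0.00036 0 0" --pt "0.6 0.003 0.00036 0 0" --pt "0.6 0.002 0.00024 0 0" --pt "0.6 0.002 0.00024 0 0" --pt "0.6 0 0 0 0"

```text
time: 3.4
position: [0.5384, -0.06, 0.0625]
ee_rot: [[0.0, -0.118, 0.993], [-0.0, 0.993, 0.118], [-1.0, -0.0, 0.0]]
ft_force: [0.2, -0.9, -0.5]
width: 0.796
```

>>> play_rows --pt "0.6 0.0015 0.0002 0 0" --pt "0.6 0.0015 0.0002 0 0" --pt "0.6 0.001 0.0001 0 0" --pt "0.6 0.001 0.0001 0 0" --pt "0.6 0 0 0 0"

```text
time: 3.82
position: [0.5432, -0.0594, 0.0625]
ee_rot: [[0.0, -0.118, 0.993], [-0.0, 0.993, 0.118], [-1.0, -0.0, 0.0]]
ft_force: [0.3, -0.2, -0.1]
width: 0.8
```

```bash
python3 - <<'E'
from wm import *
s=wsnap();W=world(s);save(s,'w2.png')
a=snap('top');save(a,'t2.png',(165,140,330,250),4)
E
```

```text
(no output)
```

View pics/w2.png

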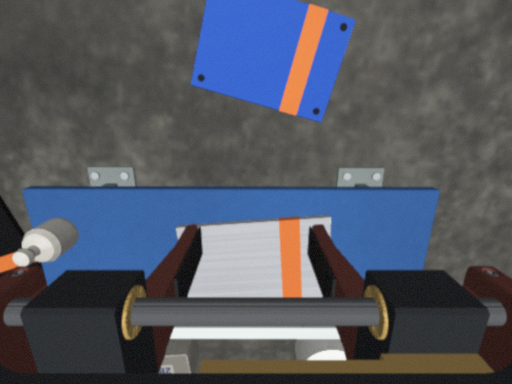

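```bash
python3 - <<'E'
from wm import *
o=arm.observe();s=wsnap();W=world(s);K=np.array(s['camera_matrix']);A=s['attitude'];c=s['position']
R=np.array(o['ee_rot']);t=np.array(o['position']);print(t,c)
im=s['pixels'][:,:,::-1].copy()
def pr(p):
    q=A.T@(p-c);return (K@q/q[2])[:2]
for y in(-.0485,-.035,0,.035,.0485):
  for z in(-.01,0,.01):
    u=pr(t+R@[0,y,z]);print(y,z,u.round(1)); cv2.circle(im,tuple(int(v) for v in u.round()),1,(0,255,0),-1)
for r in range(200,262,4): print(r,[tuple((W[r,q]*1000).round(0)) for q in (185,190,195,250,318,325)])
crop=cv2.resize(im[190:270,165:345],None,fx=4,fy=4)
b=cv2.imread('pics/t2.png');b=cv2.resize(b,(720,480))[60:340]
cv2.imwrite('pics/c2.png',np.vstack([crop,b]))
E
```

```text
[ 0.54292317 -0.05939317  0.0624505 ] [ 0.45996949 -0.06947183  0.25778102]
-0.0485 -0.01 [191.8 208.1]
-0.0485 0 [192.7 220.1]
-0.0485 0.01 [193.6 231.8]
-0.035 -0.01 [209.4 208.1]
-0.035 0 [210.  220.1]
-0.035 0.01 [210.7 231.8]
0 -0.01 [255.  208.1]
0 0 [255.  220.1]
0 0.01 [255.  231.9]
0.035 -0.01 [300.7 208.1]
0.035 0 [300.  220.2]
0.035 0.01 [299.4 231.9]
0.0485 -0.01 [318.3 208.1]
0.0485 0 [317.4 220.2]
0.0485 0.01 [316.5 231.9]
200 [(np.float64(534.0), np.float64(-115.0), np.float64(60.0)), (np.float64(534.0), np.float64(-111.0), np.float64(59.0)), (np.float64(533.0), np.float64(-107.0), np.float64(60.0)), (np.float64(528.0), np.float64(-65.0), np.float64(59.0)), (np.float64(522.0), np.float64(-13.0), np.float64(60.0)), (np.float64(521.0), np.float64(-8.0), np.float64(59.0))]
204 [(np.float64(537.0), np.float64(-115.0), np.float64(59.0)), (np.float64(537.0), np.float64(-111.0), np.float64(59.0)), (np.float64(537.0), np.float64(-107.0), np.float64(59.0)), (np.float64(531.0), np.float64(-65.0), np.float64(59.0)), (np.float64(525.0), np.float64(-12.0), np.float64(60.0)), (np.fl
[... 4351 characters left out ...]
4(537.0), np.float64(-97.0), np.float64(133.0)), (np.float64(541.0), np.float64(-96.0), np.float64(126.0)), (np.float64(547.0), np.float64(-95.0), np.float64(116.0)), (np.float64(573.0), np.float64(-60.0), np.float64(65.0)), (np.float64(534.0), np.float64(-25.0), np.float64(125.0)), (np.float64(529.0), np.float64(-25.0), np.float64(133.0))]
260 [(np.float64(537.0), np.float64(-96.0), np.float64(136.0)), (np.float64(543.0), np.float64(-95.0), np.float64(127.0)), (np.float64(550.0), np.float64(-94.0), np.float64(116.0)), (np.float64(577.0), np.float64(-59.0), np.float64(65.0)), (np.float64(536.0), np.float64(-25.0), np.float64(125.0)), (np.float64(529.0), np.float64(-26.0), np.float64(137.0))]
```

View pics/c2.png

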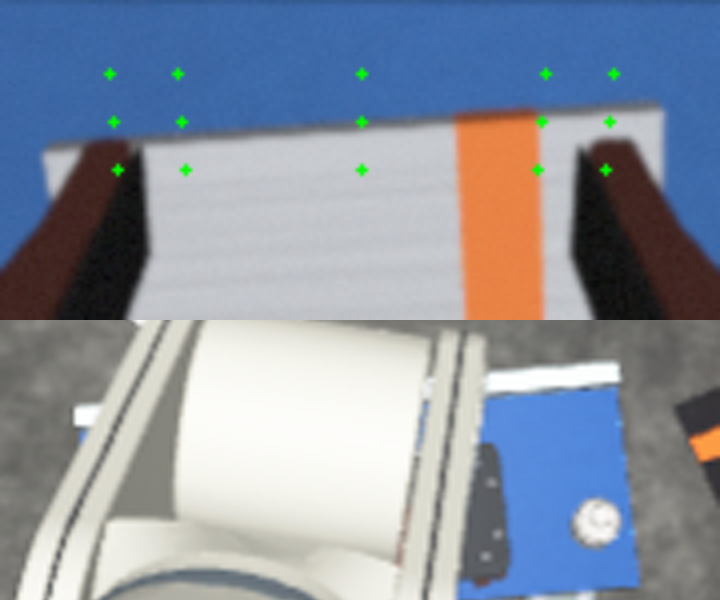

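The wrist depth puts the visible finger ends at z≈0.09, well above the reported TCP of 0.0625, and the blank hasn't moved. I check this with the side camera.

```bash
python3 - <<'E'
from wm import *
s=snap('side');W=world(s);np.savez('s3.npz',W=W,p=s['pixels'])
A=np.array(s['attitude']);K=np.array(s['camera_matrix']);c=np.array(s['position']);t=np.array(arm.observe()['position'])
q=A.T@(t-c);u=(K@q/q[2])[:2];print('tcp px',u)
x0,y0=int(u[0])-65,int(u[1])-60
save(s,'s3.png',(x0,y0,x0+130,y0+100),6);print(x0,y0)
E
```

```text
tcp px [225.97260696 197.9583489 ]
160 137
```

View pics/s3.png

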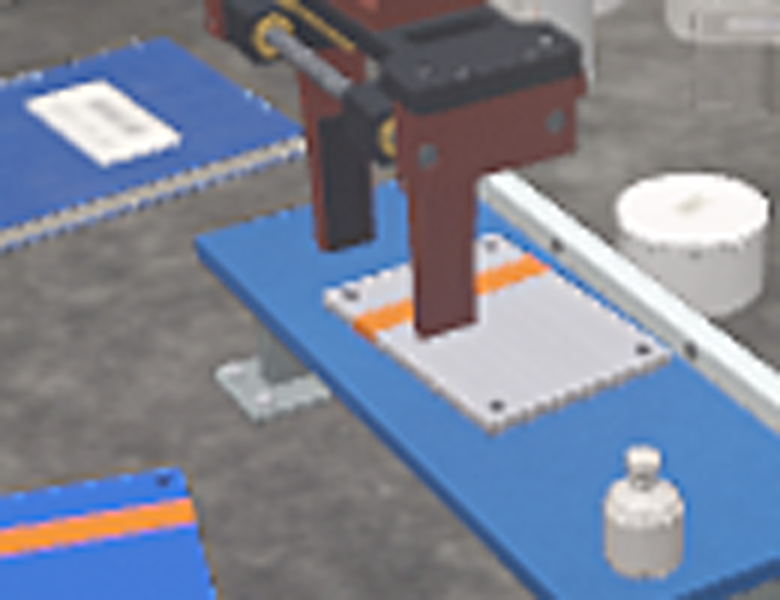

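The side view confirms it: the near finger's end at crop (445,335) hovers over the blank. I get the tip height from depth.

```bash
python3 - <<'E'
from wm import *
a=np.load('s3.npz');W=a['W'];p=a['p']
for r in range(180,197): print(r,[tuple((W[r,c]*1000).round(0).astype(int).tolist()) if W[r,c,2]==W[r,c,2] else None for c in (230,233,236,238)],p[r,233])
for r in range(170,181): print(r,[tuple((W[r,c]*1000).round(0).astype(int).tolist()) if W[r,c,2]==W[r,c,2] else None for c in (216,219)])
print(arm.observe()['position'],arm.observe()['qpos'])
E
```

```text
180 [(539, -104, 133), (546, -104, 131), (553, -102, 128), (558, -102, 127)] [104  73  74]
181 [(538, -104, 130), (546, -103, 128), (553, -102, 126), (558, -100, 123)] [103  72  72]
182 [(539, -104, 128), (546, -103, 125), (554, -100, 122), (558, -100, 121)] [104  73  72]
183 [(538, -106, 126), (545, -103, 123), (553, -100, 120), (558, -100, 118)] [104  72  73]
184 [(538, -104, 123), (546, -101, 120), (553, -102, 119), (558, -100, 116)] [104  73  74]
185 [(538, -104, 121), (546, -102, 118), (553, -100, 115), (558, -101, 114)] [104  72  74]
186 [(538, -104, 118), (546, -102, 115), (553, -101, 113), (558, -101, 112)] [104  72  74]
187 [(539, -101, 114), (546, -101, 112), (553, -101, 111), (557, -102, 110)] [104  72  74]
188 [(538, -103, 112), (545, -102, 111), (552, -102, 109), (557, -101, 107)] [104  73  74]
189 [(538, -103, 110), (545, -102, 108), (552, -102, 106), (558, -99, 103)] [105  73  75]
190 [(538, -102, 107), (545, -102, 105), (553, -100, 102), (557, -101, 102)] [105  72  74]
191 [(538, -101, 104), (545, -103, 103), (552, -102, 101), (577, -50, 67)] [97 61 63]
192 [(538, -10
[... 261 characters left out ...]
 (560, -62, 67), (566, -64, 67), (570, -67, 68)] [209 207 214]
196 [(550, -66, 69), (557, -68, 68), (564, -70, 68), (567, -74, 69)] [207 206 212]
170 [(534, -27, 122), (543, -22, 117)]
171 [(535, -25, 118), (542, -24, 116)]
172 [(535, -25, 116), (542, -24, 113)]
173 [(535, -25, 113), (543, -21, 109)]
174 [(535, -23, 109), (543, -21, 106)]
175 [(535, -22, 106), (542, -22, 105)]
176 [(534, -25, 106), (542, -22, 102)]
177 [(534, -25, 103), (543, -20, 98)]
178 [(534, -24, 100), (562, 38, 62)]
179 [(553, 37, 63), (560, 32, 63)]
180 [(551, 31, 63), (559, 31, 61)]
[ 0.54288922 -0.05940877  0.06246745] [-7.49431657e+00  2.81435798e+01  1.07952015e+02  1.58290500e-03
  4.39082529e+01 -1.04264342e+02]
```

Both cameras put the real finger ends about 32–37 mm above the reported TCP at this opening. I therefore back off in front of the blank and find the deck by touch, keeping the opening fixed.

>>> play_rows --pt "0.6 -0.009 -0.0011 0 0" --pt "0.6 -0.009 -0.0011 0 0" --pt "0.6 0 0 0 0" --pt "0.6 0 0 -0.01 0" --pt "0.6 0 0 -0.01 0" --pt "0.6 0 0 -0.004 0" --pt "0.6 0 0 0 0" --pt "0.6 0 0 0 0"

```text
time: 4.68
position: [0.5247, -0.0615, 0.0377]
ee_rot: [[-0.001, -0.118, 0.993], [0.0, 0.993, 0.118], [-1.0, 0.0, -0.001]]
ft_force: [0.8, -0.3, -0.2]
width: 0.8
```

```bash
cat > tip.py <<'E'
from wm import *
o=arm.observe();print(o['position'],o['ft_force'])
s=wsnap();W=world(s);R=np.array(o['ee_rot'])
L=(W-np.array(o['position']))@R   # tool coords
m=(abs(L[...,2])<.014)&(abs(L[...,1])<.062)&(abs(L[...,1])>.02)&(L[...,0]>-.09)&(L[...,0]<.01)
d=W[...,2]>.074
for sg in(-1,1):
    q=m&d&(L[...,1]*sg>0);print(sg,q.sum(),'lowest z',np.sort(W[q][:,2])[[0,5,20,60]].round(4) if q.sum()>60 else '')
s=snap('side');W=world(s);L=(W-np.array(o['position']))@R
p=s['pixels'].astype(int);red=(p[...,0]>p[...,2]+20)&(p[...,1]<95)&(p[...,0]<150)&(abs(L[...,2])<.015)&(abs(L[...,1])<.065)&(W[...,2]>.04)&(W[...,2]<.15)
print('side',red.sum(),np.sort(W[red][:,2])[[0,3,10,30]].round(4))
E
python3 tip.py
```

```text
[ 0.5246697  -0.06154079  0.0377255 ] [ 0.79057371 -0.2811523  -0.15186804]
-1 1811 lowest z [0.074  0.0743 0.0749 0.0773]
1 1805 lowest z [0.0741 0.0742 0.0749 0.0771]
side 300 [0.0739 0.0769 0.0788 0.0839]
```

>>> play_rows --pt "0.6 0 0 -0.0015 0" --pt "0.6 0 0 -0.0015 0" --pt "0.6 0 0 -0.001 0" --pt "0.6 0 0 -0.001 0" --pt "0.6 0 0 -0.001 0" --pt "0.6 0 0 0 0"

```text
time: 5.28
position: [0.5249, -0.0616, 0.0323]
ee_rot: [[-0.0, -0.118, 0.993], [0.0, 0.993, 0.118], [-1.0, 0.0, -0.0]]
ft_force: [0.1, -0.4, -0.6]
width: 0.802
```

>>> play_rows --pt "0.6 0 0 -0.001 0" --pt "0.6 0 0 -0.001 0" --pt "0.6 0 0 0 0"

```text
time: 5.53
position: [0.5249, -0.0616, 0.0303]
ee_rot: [[-0.0, -0.118, 0.993], [0.0, 0.993, 0.118], [-1.0, 0.0, -0.0]]
ft_force: [-0.3, 0.1, -0.2]
width: 0.804
```

>>> play_rows --pt "0.6 0 0 -0.001 0" --pt "0.6 0 0 0 0" --pt "0.6 0 0 0 0"

```text
time: 5.78
position: [0.5249, -0.0616, 0.0294]
ee_rot: [[-0.0, -0.118, 0.993], [0.0, 0.993, 0.118], [-1.0, 0.0, -0.0]]
ft_force: [-0.5, -0.2, -0.3]
width: 0.8
```

>>> play_rows --pt "0.6 0 0 -0.001 0" --pt "0.6 0 0 0 0"

```text
time: 5.95
position: [0.5249, -0.0616, 0.0284]
ee_rot: [[-0.0, -0.118, 0.993], [-0.0, 0.993, 0.118], [-1.0, -0.0, -0.0]]
ft_force: [-0.9, -0.4, -0.0]
width: 0.802
```

>>> play_rows --pt "0.6 0 0 -0.001 0" --pt "0.6 0 0 0 0"

```text
time: 6.12
position: [0.5249, -0.0616, 0.0273]
ee_rot: [[-0.0, -0.118, 0.993], [-0.0, 0.993, 0.118], [-1.0, 0.0, -0.0]]
ft_force: [-0.8, 0.9, -0.5]
width: 0.797
```

```bash
python3 - <<'E'
from wm import *
s=wsnap();o=arm.observe();print(o['position'],o['ft_force'])
b=snap('side');c=b['pixels'][150:215,180:290,::-1]
a=s['pixels'][180:270,150:360,::-1]
cv2.imwrite('pics/c4.png',np.vstack([cv2.resize(a,(660,283),interpolation=cv2.INTER_CUBIC),cv2.resize(c,(660,310),interpolation=cv2.INTER_CUBIC)]))
E
```

```text
[ 0.52491077 -0.06160558  0.02739886] [0.60046918 0.34076643 0.42871336]
```

View pics/c4.png

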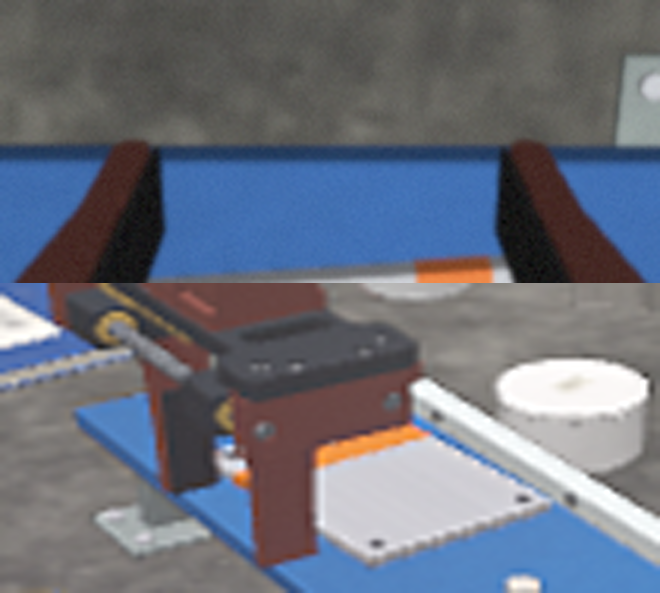

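The fingers now stand in front of the blank with their ends almost on the deck. I take one or two more 1 mm steps to touch.

>>> play_rows --pt "0.6 0 0 -0.001 0" --pt "0.6 0 0 0 0"

```text
time: 6.38
position: [0.5251, -0.0616, 0.0267]
ee_rot: [[0.0, -0.118, 0.993], [-0.0, 0.993, 0.118], [-1.0, -0.0, 0.0]]
ft_force: [-0.9, 0.0, 1.5]
width: 0.804
```

>>> play_rows --pt "0.6 0 0 -0.001 0" --pt "0.6 0 0 0 0"

```text
time: 6.55
position: [0.5251, -0.0616, 0.0266]
ee_rot: [[0.0, -0.118, 0.993], [-0.0, 0.993, 0.118], [-1.0, -0.0, 0.0]]
ft_force: [-3.7, 0.4, 14.3]
width: 0.801
```

Touch at a reported z of 0.0266, so the tip offset is 33.4 mm. I raise about 3 mm and push to the rail.

>>> play_rows --pt "0.6 0 0 0.0035 0" --pt "0.6 0.003 0.00036 0 0" --pt "0.6 0.003 0.00036 0 0" --pt "0.6 0.003 0.00036 0 0" --pt "0.6 0.002 0.00024 0 0" --pt "0.6 0.002 0.00024 0 0" --pt "0.6 0.002 0.00024 0 0" --pt "0.6 0 0 0 0"

```text
time: 7.22
position: [0.5405, -0.0598, 0.0288]
ee_rot: [[0.0, -0.118, 0.993], [-0.0, 0.993, 0.118], [-1.0, -0.0, 0.0]]
ft_force: [0.6, -0.3, 0.1]
width: 0.8
```

>>> play_rows --pt "0.6 0.001 0.0001 0 0" --pt "0.6 0.001 0.0001 0 0" --pt "0.6 0 0 0 0"

```text
time: 7.47
position: [0.5422, -0.0596, 0.029]
ee_rot: [[0.0, -0.118, 0.993], [-0.0, 0.993, 0.118], [-1.0, -0.0, 0.0]]
ft_force: [-1.4, 0.2, -0.6]
width: 0.798
```

>>> play_rows --pt "0.6 0.001 0.0001 0 0" --pt "0.6 0 0 0 0"

```text
time: 7.63
position: [0.5431, -0.0595, 0.029]
ee_rot: [[0.0, -0.118, 0.993], [-0.0, 0.993, 0.118], [-1.0, -0.0, 0.0]]
ft_force: [-0.9, -0.1, -1.1]
width: 0.8
```

>>> play_rows --pt "0.6 0.001 0.0001 0 0" --pt "0.6 0 0 0 0"

```text
time: 7.8
position: [0.5435, -0.0594, 0.0289]
ee_rot: [[-0.001, -0.118, 0.993], [0.0, 0.993, 0.118], [-1.0, 0.0, -0.001]]
ft_force: [-2.7, -0.0, 2.2]
width: 0.801
```

>>> play_rows --pt "0.6 0.001 0.0001 0 0" --pt "0.6 0 0 0 0"

```text
time: 7.97
position: [0.5435, -0.0594, 0.0289]
ee_rot: [[-0.003, -0.118, 0.993], [0.0, 0.993, 0.118], [-1.0, 0.0, -0.003]]
ft_force: [-6.4, -1.0, 4.3]
width: 0.801
```

>>> play_rows --pt "0.6 0.001 0.0001 0 0" --pt "0.6 0 0 0 0"

```text
time: 8.13
position: [0.5435, -0.0593, 0.0288]
ee_rot: [[-0.005, -0.118, 0.993], [0.0, 0.993, 0.118], [-1.0, 0.001, -0.005]]
ft_force: [-9.3, -1.3, 6.6]
width: 0.803
```

Flush with the rail: motion stopped at the predicted position and the force rose to about 9 N. Now I back off, raise, turn -90°, narrow the jaws and go behind the trailing end.

>>> play_rows --pt "0.6 -0.01 -0.0012 0 0" --pt "0.6 -0.008 -0.001 0 0" --pt "0.6 0 0 0.03 0" --pt "0.6 0 0 0.035 0" --pt "0.6 0 0 0.035 0" --pt "-0.32 0 0 0 -0.1" --pt "-0.32 0 0 0 -0.12" --pt "-0.32 0 0 0 -0.12" --pt "-0.32 0 0 0 -0.12" --pt "-0.32 0 0 0 -0.12" --pt "-0.32 0 0 0 -0.12" --pt "-0.32 0 0 0 -0.12"

```text
time: 9.13
position: [0.5279, -0.0615, 0.1291]
ee_rot: [[0.001, 0.65, 0.76], [-0.0, 0.76, -0.65], [-1.0, 0.001, 0.001]]
ft_force: [-0.4, -0.0, 0.1]
width: 0.343
```

>>> play_rows --pt "-0.32 0.015 -0.015 0 -0.12" --pt "-0.32 0.015 -0.015 0 -0.12" --pt "-0.32 0.015 -0.015 0 -0.12" --pt "-0.32 0.015 -0.015 0 -0.12" --pt "-0.32 0.014 -0.013 0 -0.12" --pt "-0.32 0 0 0 -0.12" --pt "-0.32 0 0 0 -0.03" --pt "-0.32 0 0 0 0" --pt "-0.32 0 0 0 0"

```text
time: 9.88
position: [0.6017, -0.1345, 0.1289]
ee_rot: [[0.0, 0.993, 0.12], [-0.0, 0.12, -0.993], [-1.0, 0.0, 0.0]]
ft_force: [0.3, -0.1, -0.6]
width: 0.343
```

```bash
python3 - <<'E'
from wm import *
o=arm.observe();print(o['position'],o['ee_rot'][:2],o['qpos'],o['width'])
s=wsnap();W=world(s);a=snap('top')
A=cv2.resize(s['pixels'][:,:,::-1],(512,384));B=cv2.resize(a['pixels'][140:250,165:330,::-1],(512,341)) 
cv2.imwrite('pics/c5.png',cv2.resize(np.vstack([A,B])[:, :],(424,600)))
# tip height
R=np.array(o['ee_rot']);L=(W-np.array(o['position']))@R
m=(abs(L[...,2])<.014)&(abs(L[...,1])<.04)&(L[...,0]>-.06)&(L[...,0]<.01)
print('tip above TCP',np.sort(-L[m][:,0])[[0,3,20]] if m.sum()>20 else m.sum())
wm(s['pixels'],W)
E
```

```text
[ 0.60173566 -0.13445414  0.12889473] [[ 3.54148840e-04  9.92769840e-01  1.20032989e-01]
 [-3.20867390e-05  1.20033008e-01 -9.92769901e-01]] [-1.37030619e+01  2.76279863e+01  9.69582276e+01  3.67000771e-03
  5.53936370e+01 -2.05991530e+01] 0.3427703031814559
tip above TCP [0.03192586 0.03254321 0.03365651]
deck 32792 nan [605.8 -92.1] [127.2 265.1] 15.31 [[509.0, 19.0], [579.0, -237.0], [702.0, -203.0], [632.0, 53.0]]
blank 13377 nan [nan nan] [0. 0.] 0.0 [[nan, nan], [nan, nan], [nan, nan], [nan, nan]]
orange 1907 0.0657 [593.4 -26.5] [84.3 15.7] 6.88 [[551.0, -24.0], [553.0, -39.0], [636.0, -29.0], [634.0, -14.0]]
```

View pics/c5.png

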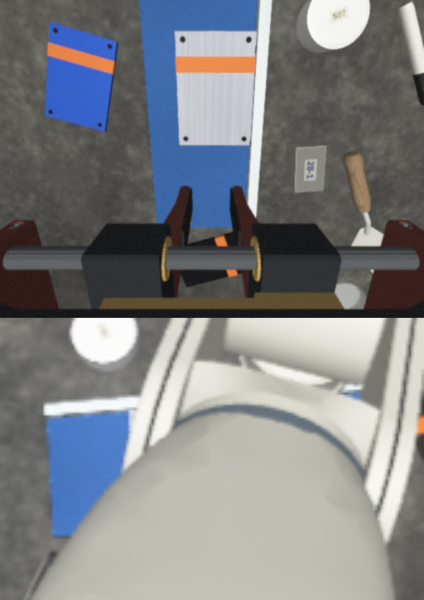

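The blank is flush (band at 6.9° against the ledge's 6.8°), with the band middle at ledge y≈36, so 114 mm to go. Tip offset still 33 mm. I descend behind the trailing end and push along +y.

>>> play_rows --pt "-0.32 0 0 -0.03 0" --pt "-0.32 0 0 -0.03 0" --pt "-0.32 0 0 -0.025 0" --pt "-0.32 0 0 -0.01 0" --pt "-0.32 0 0 -0.005 0" --pt "-0.32 0 0 0 0" --pt "-0.32 0 0 0 0"

```text
time: 10.57
position: [0.6029, -0.1345, 0.03]
ee_rot: [[0.002, 0.993, 0.119], [-0.0, 0.119, -0.993], [-1.0, 0.001, 0.001]]
ft_force: [1.0, -0.4, 0.0]
width: 0.343
```

>>> play_rows --pt "-0.32 -0.0005 0.004 0 0" --pt "-0.32 -0.0005 0.004 0 0" --pt "-0.32 -0.0004 0.003 0 0" --pt "-0.32 -0.0004 0.003 0 0" --pt "-0.32 -0.0004 0.003 0 0" --pt "-0.32 0 0 0 0"

```text
time: 11.07
position: [0.6, -0.1169, 0.0294]
ee_rot: [[0.001, 0.993, 0.119], [-0.0, 0.119, -0.993], [-1.0, 0.001, 0.0]]
ft_force: [-0.2, -0.4, 0.3]
width: 0.344
```

>>> play_rows --pt "-0.32 -0.0006 0.005 0 0" --pt "-0.32 -0.0006 0.005 0 0" --pt "-0.32 -0.0006 0.005 0 0" --pt "-0.32 -0.0006 0.005 0 0" --pt "-0.32 -0.0006 0.005 0 0" --pt "-0.32 -0.0006 0.005 0 0" --pt "-0.32 -0.0006 0.005 0 0" --pt "-0.32 -0.0006 0.005 0 0" --pt "-0.32 -0.0006 0.004 0 0" --pt "-0.32 -0.0004 0.003 0 0" --pt "-0.32 -0.0002 0.002 0 0" --pt "-0.32 0 0 0 0"

```text
time: 12.07
position: [0.5935, -0.0678, 0.0288]
ee_rot: [[-0.001, 0.993, 0.119], [0.0, 0.119, -0.993], [-1.0, -0.001, -0.0]]
ft_force: [-0.9, -0.5, 1.1]
width: 0.339
```

```bash
cat > chk.py <<'E'
from wm import *
o=arm.observe();s=wsnap();W=world(s);c=np.array([.5797,-.0743]);e=np.array([.993,.1177]);u=np.array([-.1177,.993])
p=s['pixels'].astype(int);R,G,B=p[...,0],p[...,1],p[...,2];Z=W[...,2]
def L(q):
    q=np.asarray(q)/1000-c;return (np.array([q@e,q@u-.010])*1000).round(1)
m=(Z>.055)&(Z<.072)&(R>B+70)&(G>70);n,l,st,_=cv2.connectedComponentsWithStats(m.astype(np.uint8));m=l==1+np.argmax(st[1:,4])
r=cv2.minAreaRect(W[m][:,:2].astype(np.float32)*1000);print('tcp',L(o['position'][:2]*1000),o['ft_force'].round(1),'band',L(r[0]),np.round(r[1],1),round(r[2],2))
X=(W[...,:2]-c)@np.c_[e,u]*1000
bd=(B>R+40)&(Z>.055)&(Z<.063)&(abs(X[...,0])<56)&(X[...,1]>40)&(X[...,1]<175)
if bd.any():
    print('deck end y',[round(float(np.percentile(X[bd&(abs(X[...,0]-x)<4)][:,1],99.5))-10,1) for x in(-50,-40,-30) if (bd&(abs(X[...,0]-x)<4)).sum()>20])
save(s,'last.png')
E
python3 chk.py
```

```text
tcp [14.4 -5.1] [-0.9 -0.5  1.1] band [18.6 94.1] [85.6 16.2] 6.8
deck end y [130.9, 131.0, 130.9]
```

>>> play_rows --pt "-0.32 -0.0006 0.005 0 0" --pt "-0.32 -0.0006 0.005 0 0" --pt "-0.32 -0.0006 0.005 0 0" --pt "-0.32 -0.0006 0.005 0 0" --pt "-0.32 -0.0006 0.005 0 0" --pt "-0.32 -0.0006 0.005 0 0" --pt "-0.32 -0.0006 0.005 0 0" --pt "-0.32 -0.0006 0.005 0 0" --pt "-0.32 -0.0004 0.003 0 0" --pt "-0.32 -0.0002 0.002 0 0" --pt "-0.32 0 0 0 0" --pt "-0.32 0 0 0 0"

```text
time: 13.12
position: [0.5884, -0.0233, 0.029]
ee_rot: [[0.0, 0.993, 0.119], [0.0, 0.119, -0.993], [-1.0, 0.0, -0.0]]
ft_force: [0.2, 0.4, -0.3]
width: 0.342
```

```bash
python3 chk.py
```

```text
tcp [14.7 39.7] [ 0.2  0.4 -0.3] band [ 18.7 139.3] [86.  15.9] 6.82
deck end y [150.0, 149.6, 149.5]
```

View pics/last.png

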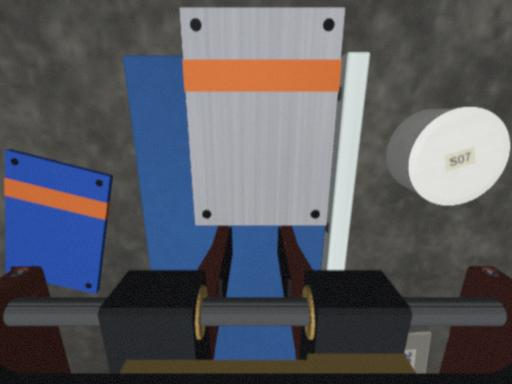

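The deck end measures y=149.7 (image row 56) and the band middle 139.3 (row 75), so about 10.5 mm more. The blank is still parallel.

>>> play_rows --pt "-0.32 -0.0003 0.0025 0 0" --pt "-0.32 -0.0003 0.0025 0 0" --pt "-0.32 -0.0003 0.0025 0 0" --pt "-0.32 -0.0002 0.002 0 0" --pt "-0.32 -0.0001 0.001 0 0" --pt "-0.32 0 0 0 0" --pt "-0.32 0 0 0 0"

```text
time: 13.75
position: [0.5871, -0.0126, 0.029]
ee_rot: [[-0.0, 0.993, 0.119], [0.0, 0.119, -0.993], [-1.0, -0.0, -0.0]]
ft_force: [-0.1, 0.1, -0.6]
width: 0.339
```

```bash
python3 chk.py
```

```text
tcp [14.6 50.4] [-0.1  0.1 -0.6] band [ 18.7 149.4] [85.8 16. ] 6.86
deck end y [150.2, 150.2, 149.7]
```

Band at 149.4. I retreat, get clear and check with the top and side cameras.

>>> play_rows --pt "-0.32 0.0005 -0.005 0 0" --pt "-0.32 0.001 -0.01 0 0" --pt "-0.32 0 0 0.03 0" --pt "-0.32 0 0 0.04 0" --pt "-0.32 0 0 0.04 0" --pt "-0.32 0 0 0.04 0" --pt "-0.32 0 0 0.04 0" --pt "-0.32 0 0 0 0"

```text
time: 14.47
position: [0.5935, -0.0291, 0.2276]
ee_rot: [[0.013, 0.993, 0.118], [-0.001, 0.118, -0.993], [-1.0, 0.013, 0.003]]
ft_force: [0.6, -0.4, 1.4]
width: 0.339
```

>>> play_rows --pt "-0.32 -0.02 0.035 0 0" --pt "-0.32 -0.02 0.035 0 0" --pt "-0.32 -0.02 0.035 0 0" --pt "-0.32 -0.02 0.035 0 0" --pt "-0.32 -0.02 0.035 0 0" --pt "-0.32 -0.02 0.035 0 0" --pt "-0.32 -0.02 0.035 0 0" --pt "-0.32 -0.02 0.035 0 0" --pt "-0.32 -0.02 0.035 0 0" --pt "-0.32 -0.02 0.035 0 0" --pt "-0.32 -0.02 0.035 0 0" --pt "-0.32 -0.02 0.035 0 0"

```text
time: 15.47
position: [0.348, 0.3931, 0.219]
ee_rot: [[0.0, 0.993, 0.118], [0.0, 0.118, -0.993], [-1.0, 0.0, -0.0]]
ft_force: [1.2, -0.2, -0.1]
width: 0.344
```

>>> play_rows --pt "-0.32 -0.01 0.035 0 0" --pt "-0.32 -0.01 0.035 0 0" --pt "-0.32 -0.01 0.035 0 0" --pt "-0.32 -0.01 0.035 0 0" --pt "-0.32 0 0 0 0" --pt "-0.32 0 0 0 0"

```text
time: 15.97
position: [0.3085, 0.5328, 0.2182]
ee_rot: [[-0.0, 0.993, 0.121], [-0.001, 0.121, -0.993], [-1.0, -0.0, 0.001]]
ft_force: [0.2, -0.8, -0.4]
width: 0.335
```

```bash
python3 - <<'E'
from m import *
a=snap('top');W=world(a);o=measure(a['pixels'],W);b=snap('side')
for k in('deck','orange','blank'):
    P=o[k];r=cv2.minAreaRect(P[:,:2].astype(np.float32)*1000);print(k,np.median(P[:,2]),np.round(r[0],1),np.round(r[1],1),round(r[2],2))
    q=np.array(r[0])-[579.7,-74.3];print('  ledge',q@[.993,.1177],q@[-.1177,.993]-10)
m=(W[...,2]>.078)&(W[...,2]<.12);m[:155]=0;m[235:]=0;m[:,:175]=0;m[:,320:]=0
print('weight',m.sum(),W[m].mean(0)); print(arm.observe()['time'],arm.observe()['position'])
A=cv2.resize(a['pixels'][110:250,150:330,::-1],(540,420),interpolation=cv2.INTER_CUBIC)
cv2.imwrite('pics/f.png',A)
E
```

```text
deck 0.06064316898359301 [579.6 -74.3] [120.9 318.7] 6.79
  ledge -0.08892743286137361 -9.949252712402341
orange 0.06649332756663101 [577.7  84.9] [82.9 13.3] 7.56
  ledge 16.77662428070064 148.27332909606935
blank 0.06639379020570868 [583.9  50.6] [ 88.2 117. ] 6.6
  ledge 18.89342482009883 113.492524614563
weight 94 [ 0.5698863  -0.21024994  0.08906983]
16.0667 [0.30902833 0.53082994 0.2183742 ]
```

View pics/f.png

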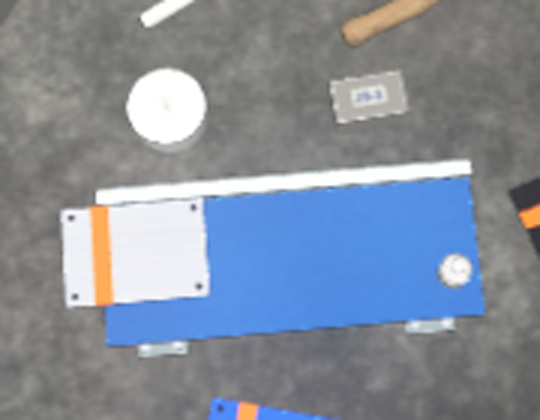

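The final picture shows the blank flush along the rail, with the band at (101,255) on the deck end at x≈100. The weight, tin and prism are in place. I hand in.

```bash
python3 -c "
from plant import arm;print(arm.finish_job())"
```

```text
the job is handed in; nothing more can be done
None
```

The job is handed in at about 16 s of the 42 s allowed. I pushed the steel blank square against the back rail with both fingertips, then slid it along the rail from its trailing end. No verdict was reported.

**Last checks:**
- **Band over the ledge end:** its middle is at ledge y 149.4 mm by the wrist camera and 148.3 mm by the top camera. The target is 150 ± 9 mm.
- **Flush with the rail:** the blank is parallel to the ledge within about 0.2°. Its centre measured ledge x 18–19 mm, where flush is 18.
- **Flat:** its upper face is at z 0.066 m, as it should be on the deck.
- **Bystanders:** the weight measured within 1 mm of its start. The tin and prism looked untouched in the last picture, but I did not measure them.
- **Robot:** clear of everything.

**Disagreements:**
- The real fingertips sat about 33 mm above the reported TCP. My first pass therefore went over the blank without touching it. Cameras and a touch on the deck (about 14 N) settled the offset, and I corrected for it.
- The top camera gave the blank's length as 117 mm instead of 120, and so its centre at y 113 instead of 122. I put this down to my image mask cutting off its leading end, and relied on the band instead.

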